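# Press the tyre gauge home in the tool case

## Task

Put the orange-handled tyre gauge back into its keyhole-shaped cutout in the open tool case, dial upwards and over the round end, and press it down past the sprung grip strips until it sits fully home on the floor of the cutout. Leave the blue gauge and the pliers lying where they are.

Things in the scene. Friction and masses are not known exactly. Their poses are not given: they have to be found in the camera images.
- orange_gauge_mid (a point): Tyre gauge to put away, dial up: orange handle 30 mm wide (y), 32 high, flat top x -62 to +30 mm; black head (52 mm wide, 34 high, centre x +55) with white dial; brass nozzle to x -85. Point: mid-handle, at the balance point, 16 mm above the flat underside; x to the head, z up. Gripped across y by the handle's upper half, the fingers stay clear of the case.
- cutout (a point): White floor of the keyhole cutout, below where orange_gauge_mid goes (16 mm up); x to its round end, z up. Grey case 320x220 mm, fixed; insert top 26, rim 30 mm above this floor. Play round the gauge: 10 mm at the top, narrowing to 2 at 12 mm up. Sprung black strips each side here stop the gauge 8 mm high; 6-15 N down on the handle here sends it home, handle top 32 mm above this floor.
- blue_gauge_mid (a point): A bigger gauge that does not fit: blue handle 34 mm wide, silver head 64 mm in diameter with a white dial, 178 mm long. Point half-way up its 32 mm high handle, x towards the head. Leave it alone.
- pliers_mid (a point): Pliers with red handles and dark jaws lying flat on the bench, about 180 x 55 mm and 14 mm high; the point is near the middle, half-way up, x towards the jaws. Leave them alone.
Not all that is in view belongs to the job. What is shaped like the part that bears orange_gauge_mid but green is not meant.

How it is judged (in metres and radians):
At the end, for the whole second after the job is handed in: The orange gauge lies dial up in its keyhole cutout, pressed down to within 4 mm of the cutout's floor, within 12 mm and 10 degrees of the cutout's place and direction, and level within 10 degrees (horizontal distance between orange_gauge_mid and cutout below 0.012 m and z of orange_gauge_mid in the frame of cutout below 0.02 m and angle between the x axis of orange_gauge_mid and the x axis of cutout, either way round below 0.18 rad and angle between orange_gauge_mid's own z axis and vertical below 0.18 rad); the robot touches nothing.
It fails at once if the blue gauge is moved more than 40 mm (distance of blue_gauge_mid from where it was at the start of the episode above 0.04 m).
It fails at once if the pliers are moved more than 40 mm (distance of pliers_mid from where it was at the start of the episode above 0.04 m).
It also fails if it takes over 40 s, if anything falls off the work surface, if the arm or the gripper's body presses on something with over 40 N, if the wrist force passes 120 N, or if a joint passes its speed limit or range.

## Robot

A 6-joint arm with a two-finger parallel gripper is mounted at the origin on the work surface. World frame = base frame: x ahead of the robot, y to its left, z up, the work surface at z = 0. Lengths are in mm, angles in rad, forces in N, time in s.
With the tool pointing down it reaches from about 275 to 1000 mm from the base axis. Payload 8.4 kg.
Tool frame: the origin (TCP) lies midway between the tips of the shut fingers; the grasp point (between the pads) lies 19 mm behind it; x points along the fingers, y is the direction in which the jaws open and shut, and the axes are right-handed (so a half turn about x gives the same grasp; the last joint's range is limited). The gripper opens to 85 mm and grips with 20 to 120 N. Pads are 22 mm wide; open, the fingers measure 114 mm over their backs; the gripper's body (76 mm by 85 mm) begins 54 mm behind the grasp point. The pads swing forward as they close: fully open they stand 13 mm farther back than shut.
Start: joints at [-1.267, 0.353, 1.633, -0, 1.155, -0.002], TCP at [188.159, -596.007, 191.781] pointing down, gripper open.
Joint ranges: [-2.63, 2.63], [-0.92, 2.1], [0.06, 2.66], [-1.3, 4.44], [0, 2.69], [-3.02, 3.02]. Speed limits (rad/s): [2.22, 2.22, 2.79, 3.14, 3.14, 3.14].

## Interface

Orientations are given as a unit quaternion [w, x, y, z].
In Python, from workcell import sensors, eyes, order gives the robot as it stands. The module is installed in compiled form; this text tells all that it offers.
- The arm moves only by the shell command python3 -m handwheel 'ROWS'. ROWS is JSON, one flat list of numbers, 7 for each row, row after row: the shift along the tool's x, y, z in m, then the turn, a rotation vector about the tool's x, y, z in degrees, then the closure, from 0 (fully open) to 1 (shut). In form: [dx, dy, dz, wx, wy, wz, jaw, dx, dy, dz, wx, wy, wz, jaw, ...]. A call has 1 to 8 rows; each row shifts and turns the commanded pose from where the row before left it, along the tool's axes as they then stand; what a row does not reach is not made up. A row lasts 1/12 s, in which the tool goes at most 41.7 mm and 7.16 degrees, less where a joint would pass 70% of its speed; a pose out of reach is approached as far as the arm can. A call is refused whole if a number of a shift passes 0.0417 or a number of a turn 7.16, either way. A call with a gripper value outside its range is refused whole. The fingers move at their own pace and stop on an object; the grip force is fixed at half the most. Time passes only in rows, so rows that do not move let the fingers close. It gives the time, the measured TCP pose, the force and the opening at its end, in the units of the state.
- sensors.get_state(): the state, without advancing time (a new reading comes with each control period).
- eyes.read_camera(name): name is "side" or "top"; returns (picture, depth): 384x512x3 uint8, red, green, blue; 384x512 float32, mm along the optical axis (not along the pixel's ray), 0 where there is no reading.
- eyes.calibration(name): a dict with "K" (3x3 intrinsics, pixels), "eye" and "orientation" of the camera in the world. Camera axes: x right, y down, z forward; pixel columns grow to the right and rows downward; lengths in mm; the calibration is good to about 2 mm. A picture is of the moment at which its call begins. calibration takes no time and is no camera call.
- order.sign_off(): hands the job in, once; it reports no verdict.
The state is a dict: "t": time; "q": joint angles; "joint_vel": joint speeds; "effort": joint torques, N m; "eef_pos": TCP position; "tcp_rot": TCP orientation; "force": force on the tool from outside, world axes, zero at the start; "wrist_torque": the same for the moment, N m; "opening": opening from 0.0 (shut) to 1.0 (fully open).
Only numpy, scipy, OpenCV 4.12 (cv2) and the standard library are available. Lean on these libraries where they do the work, as an engineer would, in place of code of your own. Each camera call takes 0.05 s, during which the arm holds its last target.

## Working session

There is one attempt and no reset: what is moved stays moved. The work goes in short steps, Python scripts to look and compute and a shell command to move; the robot and the scene stay as the last step left them, time stands still between calls to the robot, and variables do not carry over. Pictures are saved under pics/ and viewed, and the job is handed in when it is done.

```bash
mkdir -p pics; cat > h.py <<'E'
import numpy as np, cv2
from workcell import sensors, eyes, order
from scipy.spatial.transform import Rotation as R
def rot(q): return R.from_quat([q[1],q[2],q[3],q[0]])
def snap(n,f):
    im,d=eyes.read_camera(n); cv2.imwrite(f'pics/{f}.png',im[:,:,::-1]); np.savez(f'pics/{f}.npz',im=im,d=d); return im,d
def pts(n,d):
    c=eyes.calibration(n);K=np.array(c['K']);h,w=d.shape
    u,v=np.meshgrid(np.arange(w),np.arange(h))
    p=np.stack([(u-K[0,2])/K[0,0]*d,(v-K[1,2])/K[1,1]*d,d],-1)
    return p@rot(c['orientation']).as_matrix().T+np.array(c['eye'])
E
python3 - <<'E'
from h import *
for n in('side','top'):
    snap(n,n+'0'); print(eyes.calibration(n))
print(sensors.get_state())
E
```

```text
{'K': array([[495.46246946,   0.        , 262.04157695],
       [  0.        , 495.46246946, 194.6597683 ],
       [  0.        ,   0.        ,   1.        ]]), 'eye': array([-17.08307323, 600.00988999, 964.24120363]), 'orientation': array([ 0.10017338, -0.29885522,  0.88938382, -0.3311303 ])}
{'K': array([[363.6939319 ,   0.        , 251.8615026 ],
       [  0.        , 363.6939319 , 187.59999893],
       [  0.        ,   0.        ,   1.        ]]), 'eye': array([395.81979742, -39.1235375 , 915.27306767]), 'orientation': array([ 0.01273327, -0.70357567,  0.71041722, -0.01124821])}
{'t': 0.1, 'q': array([-1.26738961e+00,  3.53593011e-01,  1.63404733e+00,  6.29694737e-06,
        1.15523570e+00, -2.39644695e-03]), 'joint_vel': array([-0.00104807, -0.00029494, -0.0030423 ,  0.00016705, -0.00036004,
       -0.00023808]), 'effort': array([ 8.04498723e-04, -6.06355906e+01, -3.42820072e+01,  4.47702598e-05,
        4.03892001e-03,  1.96576877e-05]), 'eef_pos': array([ 188.02164172, -595.54032658,  191.13330064]), 'tcp_rot': array([-0.10724712, -0.69879116, -0.10814497,  0.6989232 ]), 'force': array([-0.19278813,  0.26099045,  0.34332969]), 'wrist_torque': array([ 0.01551291,  0.00523343, -0.01248689]), 'opening': 1.0058720168744484}
```

View pics/top0.png

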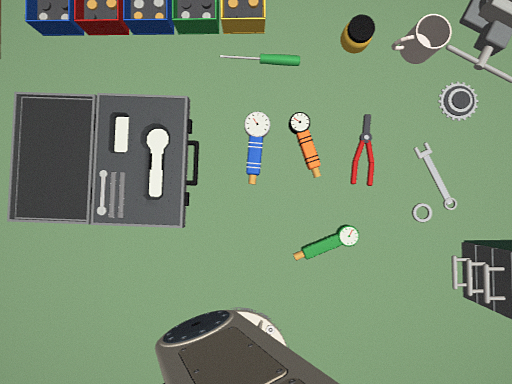

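View pics/side0.png

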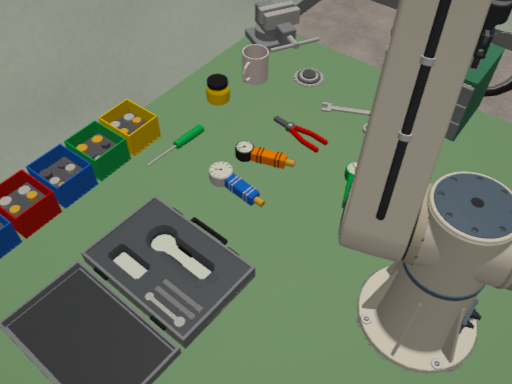

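The top view shows the orange gauge with its handle at about (308,150) and its head at (300,122). The cutout has its round end at (157,138) and its slot down to (157,195). The blue gauge is at (256,150), about 45 px to the left of the orange one.

```bash
python3 - <<'E'
from h import *
for n in('top','side'):
    z=np.load(f'pics/{n}0.npz');im,d=z['im'],z['d'];P=pts(n,d);hsv=cv2.cvtColor(im,cv2.COLOR_RGB2HSV)
    H,S,V=[hsv[...,i].astype(int) for i in range(3)]
    yy,xx=np.mgrid[:384,:512]
    box=(lambda a,b,c,e:(xx>=a)&(xx<b)&(yy>=c)&(yy<e))
    if n=='top': bo=box(290,330,105,182);bb=box(240,272,105,190);bc=box(140,175,120,205)
    else: bo=box(230,300,138,172);bb=box(205,268,160,210);bc=box(145,218,225,285)
    def rep(name,m):
        p=P[m&(d>0)]; 
        print(n,name,m.sum(),'mean',p.mean(0).round(1),'z',np.percentile(p[:,2],[2,25,50,75,98]).round(1))
        c=p.mean(0)[:2];u,s,vt=np.linalg.svd(p[:,:2]-c,full_matrices=False);a=vt[0]
        if a[0]<0:a=-a
        t=(p[:,:2]-c)@a;w=(p[:,:2]-c)@[-a[1],a[0]]
        print('   dir',np.degrees(np.arctan2(a[1],a[0])).round(1),'ext',t.min().round(1),t.max().round(1),w.min().round(1),w.max().round(1),'boxc',(c+a*(t.min()+t.max())/2).round(1))
    # orange handle only: 
    rep('orange',bo&(S>200)&(H<13)&(V>120)&(P[...,2]>15))
    rep('odial',bo&(S<60)&(V>170))
    rep('blue',bb&(H>100)&(H<125)&(S>120)&(P[...,2]>15))
    rep('bdial',bb&(S<60)&(V>170))
    m=bc&(S<60)&(V>170)
    rep('cut',m)
    rep('cuthead',m&(P[...,0]>np.percentile(P[m][:,0],60)))
    # case top
    k=box(100,185,98,222) if n=='top' else box(90,250,205,330)
    print('case z',np.percentile(P[k][:,2],[5,25,50,75,95]).round(1))
    print('bench z',np.percentile(P[box(200,235,170,220)] [:,2],[5,50,95]).round(1) if n=='top' else '')
E
```

```text
top orange 7 mean [ 492.4 -175.9   29.3] z [27.1 28.1 28.4 30.2 32.7]
   dir 18.6 ext -21.1 70.7 -15.3 5.5 boxc [ 515.9 -168. ]
top odial 324 mean [ 569.  -161.4   26.1] z [-1.1  3.5 34.8 36.1 38.3]
   dir 13.3 ext -133.4 69.1 -82.7 46.9 boxc [ 537.7 -168.7]
top blue 415 mean [505.6 -43.6  32.5] z [27.7 31.5 32.7 33.7 35.9]
   dir -5.3 ext -46.7 47.8 -16.3 16.3 boxc [506.1 -43.6]
top bdial 587 mean [569.7 -51.2  32.5] z [ 0.2 33.6 35.1 36.2 38.4]
   dir -5.2 ext -146.2 61.5 -43.0 31.3 boxc [527.5 -47.3]
top cut 925 mean [498.6 200.2  11.6] z [ 7.9 10.1 11.3 12.5 24.5]
   dir -2.7 ext -91.0 77.4 -30.5 26.2 boxc [491.8 200.5]
top cuthead 370 mean [550.2 198.1  11.5] z [ 7.9  9.9 11.2 12.5 21.7]
   dir -62.3 ext -27.5 29.1 -28.9 26.4 boxc [550.5 197.4]
case z [10.7 34.3 36.4 37.9 40.9]
bench z [-1.6  1.1  3.7]<stdin>:11: RuntimeWarning: Mean of empty slice.
  ret = um.true_divide(
Traceback (most recent call last):
IndexError: index -1 is out of bounds for axis 0 with size 0
```

```bash
python3 - <<'E'
from h import *
a=cv2.imread('pics/top0.png')
c=cv2.resize(a[95:220,90:200],None,fx=4.5,fy=4.5,interpolation=cv2.INTER_CUBIC);cv2.imwrite('pics/c1.png',c)
c=cv2.resize(a[100:190,235:335],None,fx=6,fy=6,interpolation=cv2.INTER_CUBIC);cv2.imwrite('pics/c2.png',c)
E
```

```text
(no output)
```

View pics/c1.png

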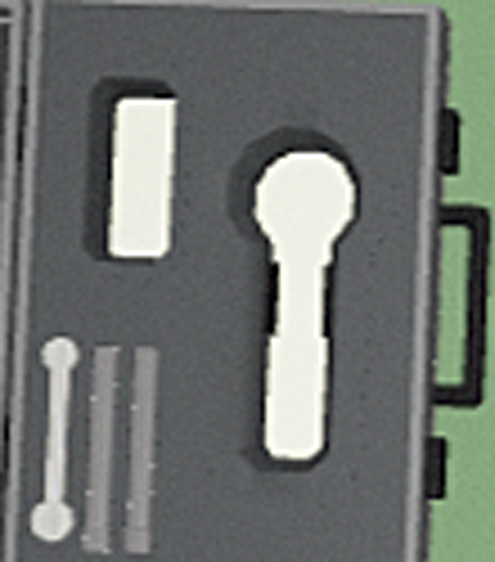

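View pics/c2.png

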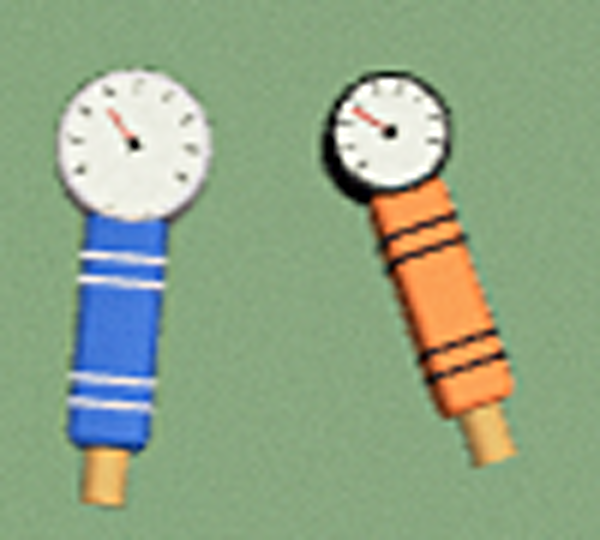

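```bash
cat >> h.py <<'E'
def plane(n,uv,z):
    c=eyes.calibration(n);K=np.array(c['K']);uv=np.atleast_2d(uv).astype(float)
    r=np.c_[(uv[:,0]-K[0,2])/K[0,0],(uv[:,1]-K[1,2])/K[1,1],np.ones(len(uv))]@rot(c['orientation']).as_matrix().T
    e=np.array(c['eye']); return (e+r*((z-e[2])/r[:,2])[:,None])[:,:2]
def big(m):
    m=m.astype(np.uint8);k,l,s,c=cv2.connectedComponentsWithStats(m); return l==1+np.argmax(s[1:,4])
def outline(m): return max(cv2.findContours(m.astype(np.uint8),cv2.RETR_EXTERNAL,cv2.CHAIN_APPROX_NONE)[0],key=len)[:,0]
E
python3 - <<'E'
from h import *
yy,xx=np.mgrid[:384,:512]
for n in('top','side'):
    im=np.load(f'pics/{n}0.npz')['im'];hsv=cv2.cvtColor(im,cv2.COLOR_RGB2HSV)
    H,S,V=[hsv[...,i].astype(int) for i in range(3)]
    box=(lambda a,b,c,e:(xx>=a)&(xx<b)&(yy>=c)&(yy<e))
    if n=='top': bo=box(285,330,105,182);bb=box(240,272,105,190);bc=box(140,175,120,205)
    else: bo=box(230,300,138,172);bb=box(205,268,160,210);bc=box(145,218,225,285)
    dg=[]
    def rep(name,m,z):
        m=big(m);v,u=np.nonzero(m);p=plane(n,np.c_[u,v],z);c=p.mean(0)
        a=np.linalg.svd(p-c,full_matrices=False)[2][0];a=a*np.sign(a[0])
        t=(p-c)@a;w=(p-c)@[-a[1],a[0]]
        print(n,name,m.sum(),'c',c.round(1),'dir',np.degrees(np.arctan2(a[1],a[0])).round(1),'ext',t.min().round(1),t.max().round(1),w.min().round(1),w.max().round(1)); return c,a,m
    co,a,_=rep('orange',bo&(S>140)&(H<14)&(V>150),32)
    dc,_,_=rep('odial',bo&(S<70)&(V>150),34)
    v=dc-co;print('   head dir',np.degrees(np.arctan2(v[1],v[0])).round(1),np.linalg.norm(v).round(1))
    c,_,_=rep('blue',bb&(H>100)&(H<125)&(S>120),32)
    c2,_,_=rep('bdial',bb&(S<70)&(V>150),34)
    c,a,m=rep('cut',bc&(S<70)&(V>170),10.5)
    p=plane(n,outline(m),10.5);t=(p-c)@a;w=(p-c)@[-a[1],a[0]]
    h=p[t>np.percentile(t,100)-36]
    for _ in range(1):
        A=np.c_[2*h,np.ones(len(h))];s=np.linalg.lstsq(A,(h**2).sum(1),rcond=None)[0]
        print('   round',s[:2].round(1),np.sqrt(s[2]+s[0]**2+s[1]**2).round(1))
    g=p[(t<-10)&(t>-75)];gt=(g-c)@a;gw=(g-c)@[-a[1],a[0]]
    for lo in range(-80,80,12):
        q=(t>=lo)&(t<lo+12)
        print('   ',lo,w[q].min().round(1),w[q].max().round(1),end=';')
    print()
E
```

```text
top orange 73 c [ 519.  -174.6] dir -85.1 ext -15.4 19.2 -19.9 18.4
top odial 2411 c [ 530.8 -174.7] dir -8.2 ext -97.0 101.5 -62.3 67.5
   head dir -0.7 11.8
top blue 197 c [505.7 -43.7] dir -8.6 ext -17.8 18.5 -16.6 17.1
top bdial 2011 c [531.4 -48.8] dir 0.4 ext -109.7 96.8 -37.9 41.0
top cut 925 c [498.8 200.5] dir -2.8 ext -91.2 77.3 -26.7 26.2
   round [550.6 197.9] 26.1
    -80 -15.4 15.0;    -68 -14.9 15.6;    -56 -14.3 16.2;    -44 -16.0 14.2;    -32 -15.6 14.5;    -20 -12.5 10.4;    -8 -11.9 11.0;    4 -11.5 11.5;    16 -15.7 14.6;    28 -20.0 22.7;    40 -24.7 25.8;    52 -26.7 26.2;    64 -21.1 21.7;    76 -10.5 9.5;
side orange 1 c [ 485.9 -274.6] dir 0.0 ext 0.0 0.0 0.0 0.0
side odial 136 c [ 583.  -156.1] dir -34.4 ext -20.9 21.7 -20.4 21.5
   head dir 50.6 153.2
side blue 192 c [501.7 -34. ] dir -69.5 ext -32.3 27.7 -22.3 19.4
side bdial 340 c [578.6 -50.2] dir -18.5 ext -31.6 32.1 -31.1 30.7
side cut 793 c [497.1 197.5] dir -2.4 ext -86.1 76.1 -24.9 24.5
   round [550.  195.5] 23.3
    -80 -13.5 13.9;    -68 -13.5 14.0;    -56 -13.4 13.5;    -44 -13.9 13.7;    -32 -12.9 13.8;    -20 -10.5 11.6;    -8 -10.5 11.7;    4 -10.0 11.3;    16 -13.4 13.4;    28 -21.8 15.5;    40 -24.9 22.8;    52 -24.4 24.5;    64 -18.4 22.6;    76 2.6 2.6;
```

```bash
cat > meas.py <<'E'
from h import *
yy,xx=np.mgrid[:384,:512]
def meas(n,im,box,zt=32.):
    a,b,c,e=box;bo=(xx>=a)&(xx<b)&(yy>=c)&(yy<e)
    r,g,bl=[im[...,i].astype(float) for i in range(3)]
    # handle orange (ratio), drop brass nozzle
    o=bo&(r>150)&(r>1.45*g)&(r>1.8*bl)
    o=cv2.morphologyEx(o.astype(np.uint8),cv2.MORPH_CLOSE,np.ones((5,5)))>0
    o=big(o);v,u=np.nonzero(o);p=plane(n,np.c_[u,v],zt);co=p.mean(0)
    ax=np.linalg.svd(p-co,full_matrices=False)[2][0]
    di=big(bo&(np.abs(r-g)<25)&(r>160)&(g<1.12*r));v,u=np.nonzero(di);dc=plane(n,np.c_[u,v],zt+2).mean(0)
    ax*=np.sign((dc-co)@ax);t=(p-co)@ax;w=(p-co)@[-ax[1],ax[0]]
    hd=dc-co
    print(n,'handle',o.sum(),co.round(1),'dir',np.degrees(np.arctan2(ax[1],ax[0])).round(1),'ext',t.min().round(1),t.max().round(1),w.min().round(1),w.max().round(1),'| dial',di.sum(),dc.round(1),'dist',np.linalg.norm(hd).round(1),'dir',np.degrees(np.arctan2(hd[1],hd[0])).round(1))
    u=hd/np.linalg.norm(hd);print('   mid from dial',(dc-55*u).round(1),'from handle',(co+16*u).round(1))
E
python3 - <<'E'
from meas import *
for n,b in(('top',(285,330,105,182)),('side',(230,300,138,172))): meas(n,np.load(f'pics/{n}0.npz')['im'],b)
E
```

```text
top handle 443 [ 518.7 -176.6] dir 18.3 ext -46.7 46.2 -14.6 14.7 | dial 234 [ 585.6 -155.6] dist 70.1 dir 17.4
   mid from dial [ 533.1 -172.1] from handle [ 533.9 -171.8]
side handle 279 [ 514.2 -173.4] dir 17.5 ext -47.8 47.5 -15.3 15.3 | dial 125 [ 582.8 -155.4] dist 70.9 dir 14.7
   mid from dial [ 529.6 -169.3] from handle [ 529.6 -169.3]
```

```bash
cat > plan.py <<'E'
from h import *
import sys
# x y z  yaw of gauge x axis(deg); tool x down, tool y = +-gauge y
def plan(x,y,z,yaw):
    s=sensors.get_state();Rc=rot(s['tcp_rot'])
    a=np.radians(yaw)
    best=None
    for sg in(1,-1):
        Y=sg*np.array([-np.sin(a),np.cos(a),0]);X=np.array([0,0,-1.]);Z=np.cross(X,Y)
        Rt=R.from_matrix(np.c_[X,Y,Z]);rv=(Rc.inv()*Rt).as_rotvec(degrees=True)
        if best is None or np.linalg.norm(rv)<np.linalg.norm(best[0]):best=(rv,Rt)
    d=np.array([x,y,z])-s['eef_pos']
    print('t',round(s['t'],2),'pos',s['eef_pos'].round(1),'q',s['q'].round(2),'F',s['force'].round(1),'open',round(s['opening'],3))
    print('turn (tool)',best[0].round(2),'shift after turn mm',best[1].inv().apply(d).round(1),'shift now',Rc.inv().apply(d).round(1))
if __name__=='__main__': plan(*map(float,sys.argv[1:]))
E
python3 plan.py 532 -171 191 17.6; python3 -c "
from h import *
print(rot(sensors.get_state()['tcp_rot']).as_matrix().round(3))"
```

```text
t 0.1 pos [ 188.  -595.5  191.1] q [-1.27  0.35  1.63  0.    1.16 -0.  ] F [-0.2  0.3  0.3] open 1.006
turn (tool) [-0.08 -0.    0.07] shift after turn mm [ 1.000e-01 -3.007e+02 -4.562e+02] shift now [   0.5 -301.3 -455.8]
[[-0.     0.301 -0.954]
 [ 0.001 -0.954 -0.301]
 [-1.    -0.001 -0.   ]]
```

```bash
python3 -m handwheel '[0,-0.0188,-0.0285,0,0,0,0.2, 0,-0.0188,-0.0285,0,0,0,0.2, 0,-0.0188,-0.0285,0,0,0,0.2, 0,-0.0188,-0.0285,0,0,0,0.2, 0,-0.0188,-0.0285,0,0,0,0.2, 0,-0.0188,-0.0285,0,0,0,0.2, 0,-0.0188,-0.0285,0,0,0,0.2, 0,-0.0188,-0.0285,0,0,0,0.2]'
python3 -m handwheel '[0,-0.0188,-0.0285,0,0,0,0.2, 0,-0.0188,-0.0285,0,0,0,0.2, 0,-0.0188,-0.0285,0,0,0,0.2, 0,-0.0188,-0.0285,0,0,0,0.2, 0,-0.0188,-0.0285,0,0,0,0.2, 0,-0.0188,-0.0285,0,0,0,0.2, 0,-0.0188,-0.0285,0,0,0,0.2, 0,-0.0188,-0.0285,0,0,0,0.2]'
python3 -m handwheel '[0,0,0,0,0,0,0.2,0,0,0,0,0,0,0.2]'; python3 plan.py 532 -171 15 17.6; python3 - <<'E'
from h import *
snap('top','top1');snap('side','side1')
E
```

```text
t: 0.77
eef_pos: [360.9, -382.3, 191.6]
tcp_rot: [-0.107, -0.699, -0.108, 0.699]
force: [0.6, -0.0, -1.4]
opening: 0.803
t: 1.43
eef_pos: [533.1, -170.3, 191.6]
tcp_rot: [-0.108, -0.699, -0.108, 0.699]
force: [1.1, -1.0, 0.0]
opening: 0.803
t: 1.6
eef_pos: [533.0, -170.4, 191.3]
tcp_rot: [-0.109, -0.698, -0.109, 0.699]
force: [0.5, -0.9, -0.4]
opening: 0.801
t 1.6 pos [ 533.  -170.4  191.3] q [-0.31  0.25  1.77 -0.    1.11  0.95] F [ 0.5 -0.9 -0.4] open 0.801
turn (tool) [0.1  0.04 0.03] shift after turn mm [176.3   0.3   1.1] shift now [176.3   0.3   1. ]
```

View pics/side1.png

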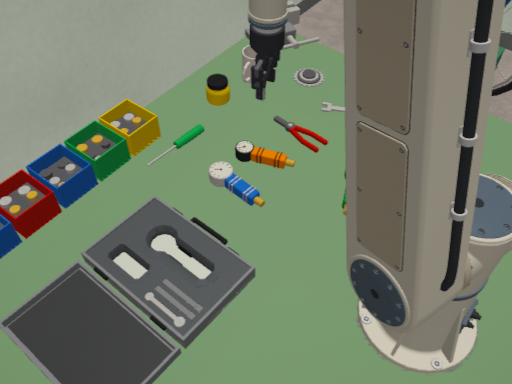

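The side view shows the gripper at about (262,80), above the orange gauge (265,157), with the way down clear. Descending.

```bash
python3 -m handwheel '[0.03,0,0.001,0,0,0,0.2, 0.03,0,0,0,0,0,0.2, 0.03,0,0,0,0,0,0.2, 0.03,0,0,0,0,0,0.2, 0.02,0,0,0,0,0,0.2, 0.016,0,0,0,0,0,0.2,0.01,0,0,0,0,0,0.2,0.01,0,0,0,0,0,0.2]'
python3 -m handwheel '[0,0,0,0,0,0,0.2]'; python3 plan.py 532 -171 15 17.6; python3 - <<'E'
from h import *
im,_=snap('side','side2')
cv2.imwrite('pics/s2c.png',cv2.resize(im[60:220,180:340,::-1],None,fx=3.7,fy=3.7,interpolation=cv2.INTER_CUBIC))
E
```

```text
t: 2.37
eef_pos: [530.7, -173.1, 15.1]
tcp_rot: [-0.107, -0.699, -0.107, 0.699]
force: [-0.0, 0.4, 0.5]
opening: 0.8
t: 2.45
eef_pos: [530.2, -172.5, 14.4]
tcp_rot: [-0.107, -0.698, -0.108, 0.7]
force: [-1.3, 0.5, -0.6]
opening: 0.802
t 2.45 pos [ 530.2 -172.5   14.4] q [-0.32  0.48  1.91 -0.    0.75  0.95] F [-1.3  0.5 -0.6] open 0.802
turn (tool) [-0.14  0.1   0.07] shift after turn mm [-0.6 -0.9 -2.2] shift now [-0.6 -0.9 -2.2]
```

View pics/s2c.png

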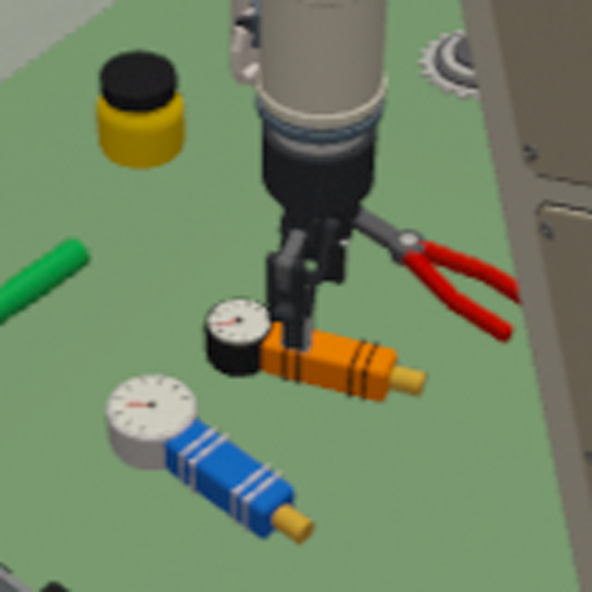

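The crop shows the fingers straddling the orange handle at crop (297,335), and the blue gauge is clear of them. Closing.

```bash
python3 -m handwheel '[0,0,0,0,0,0,1,0,0,0,0,0,0,1,0,0,0,0,0,0,1,0,0,0,0,0,0,1,0,0,0,0,0,0,1,0,0,0,0,0,0,1,0,0,0,0,0,0,1,0,0,0,0,0,0,1]'
python3 -m handwheel '[-0.01,0,0,0,0,0,1,-0.02,0,0,0,0,0,1,-0.03,0,0,0,0,0,1,-0.03,0,0,0,0,0,1,-0.03,0,0,0,0,0,1,0,0,0,0,0,0,1,0,0,0,0,0,0,1]'
python3 - <<'E'
from h import *
im,_=snap('side','side3')
cv2.imwrite('pics/s3c.png',cv2.resize(im[30:220,180:340,::-1],None,fx=3.1,fy=3.1,interpolation=cv2.INTER_CUBIC))
E
```

```text
t: 3.17
eef_pos: [531.5, -172.2, 15.8]
tcp_rot: [0.108, 0.699, 0.108, -0.699]
force: [0.6, 0.2, -0.3]
opening: -0.002
t: 3.75
eef_pos: [532.9, -172.6, 138.3]
tcp_rot: [0.108, 0.7, 0.107, -0.697]
force: [-0.7, -0.2, -0.5]
opening: -0.0
```

View pics/s3c.png

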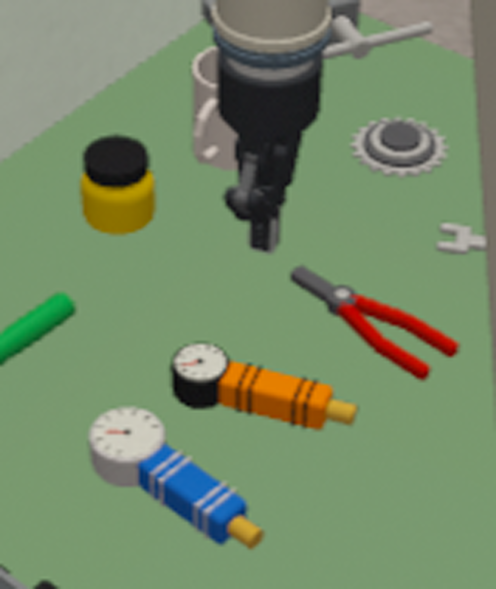

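```bash
python3 - <<'E'
from meas import *
im=np.load('pics/side3.npz')['im']
meas('side',im,(225,300,132,176))
P=pts('side',np.load('pics/side2.npz')['d'])
im2=np.load('pics/side2.npz')['im']
# points of fingers near grasp in side2 : dark pixels around
for v in range(130,160,2):
    print(v,[(u,tuple(int(k) for k in P[v,u].round(0))) for u in (252,256,260,264,268,272)])
print(sensors.get_state()['eef_pos'])
P=pts('side',np.load('pics/side3.npz')['d'])
for v in range(90,116,3):
    print(v,[(u,tuple(int(k) for k in P[v,u].round(0))) for u in (256,260,264,268,272)])
E
```

```text
side handle 297 [ 514.1 -172.6] dir 18.2 ext -48.0 47.3 -15.7 15.7 | dial 133 [ 582.8 -155.9] dist 70.7 dir 13.7
   mid from dial [ 529.4 -168.9] from handle [ 529.7 -168.8]
130 [(252, (520, -106, 163)), (256, (512, -112, 162)), (260, (503, -115, 166)), (264, (520, -155, 127)), (268, (504, -150, 140)), (272, (532, -209, 82))]
132 [(252, (519, -105, 157)), (256, (511, -110, 159)), (260, (500, -111, 164)), (264, (596, -263, 1)), (268, (503, -149, 134)), (272, (532, -209, 75))]
134 [(252, (519, -104, 151)), (256, (510, -110, 152)), (260, (500, -112, 157)), (264, (510, -142, 129)), (268, (503, -150, 128)), (272, (529, -206, 72))]
136 [(252, (519, -105, 144)), (256, (510, -109, 147)), (260, (500, -112, 150)), (264, (506, -137, 128)), (268, (577, -257, 0)), (272, (530, -207, 64))]
138 [(252, (519, -104, 139)), (256, (510, -109, 140)), (260, (500, -112, 143)), (264, (508, -139, 119)), (268, (572, -249, 1)), (272, (563, -256, 2))]
140 [(252, (520, -106, 129)), (256, (509, -108, 135)), (260, (501, -114, 135)), (264, (505, -135, 117)), (268, (570, -247, -4)), (272, (562, -255, -5))]
142 [(252,
[... 1822 characters left out ...]
64, (505, -130, 248)), (268, (517, -164, 221)), (272, (666, -398, 0))]
102 [(256, (699, -360, -4)), (260, (688, -367, -3)), (264, (529, -165, 205)), (268, (520, -169, 207)), (272, (661, -392, -6))]
105 [(256, (689, -348, -2)), (260, (680, -355, -2)), (264, (526, -161, 200)), (268, (522, -171, 196)), (272, (652, -379, -4))]
108 [(256, (680, -335, -1)), (260, (671, -344, -3)), (264, (527, -162, 190)), (268, (522, -172, 186)), (272, (641, -364, -1))]
111 [(256, (671, -324, -1)), (260, (660, -329, 1)), (264, (653, -339, -1)), (268, (520, -169, 179)), (272, (633, -354, -1))]
114 [(256, (667, -318, -7)), (260, (654, -321, -2)), (264, (643, -326, 1)), (268, (637, -338, -4)), (272, (626, -343, -1))]
```

```bash
python3 - <<'E'
from h import *
a=np.load('pics/side2.npz')['im'];b=np.load('pics/side3.npz')['im']
def c(i):return cv2.resize(i[115:185,215:305,::-1],None,fx=4.4,fy=4.4,interpolation=cv2.INTER_CUBIC)
cv2.imwrite('pics/cmp.png',np.hstack([c(a),c(b)]))
E
```

```text
(no output)
```

View pics/cmp.png

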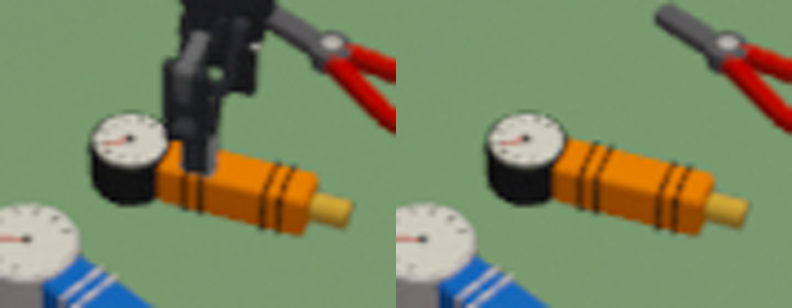

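The grip missed. The gauge has not moved, and depth puts the open fingertips at about z=65 while the reported TCP was z=14. I'll measure the fingertip offset properly before going on.

```bash
python3 - <<'E'
from h import *
for f,z in(('side2',14.4),('side3',136.6)):
    d=np.load(f'pics/{f}.npz')['d'];P=pts('side',d)
    m=(d>0)&(np.hypot(P[...,0]-532,P[...,1]+172)<62)&(P[...,2]>45)
    p=P[m];lo=p[:,2].min();print(f,'lowest',np.sort(p[:,2])[:8].round(0))
    for a in range(0,60,10):
        q=p[(p[:,2]>=lo+a)&(p[:,2]<lo+a+10)]; print('  ',(lo+a).round(0),len(q),q.min(0).round(0),q.max(0).round(0),np.median(q,0).round(0))
E
python3 plan.py 532 -171 100 17.6
```

```text
side2 lowest [59. 63. 63. 63. 64. 64. 64. 65.]
   59.0 18 [ 507. -211.   59.] [ 541. -128.   68.] [ 529. -206.   65.]
   69.0 34 [ 506. -212.   69.] [ 541. -125.   78.] [ 517. -135.   74.]
   79.0 43 [ 505. -217.   79.] [ 546. -125.   88.] [ 518. -136.   83.]
   89.0 18 [ 505. -214.   90.] [ 536. -128.   98.] [ 531. -208.   95.]
   99.0 17 [ 499. -216.  100.] [ 534. -120.  109.] [ 527. -208.  106.]
   109.0 37 [ 499. -231.  109.] [ 534. -112.  118.] [ 510. -122.  115.]
side3 lowest [175. 177. 179. 179. 180. 180. 183. 183.]
   175.0 10 [ 519. -173.  175.] [ 534. -160.  185.] [ 524. -169.  180.]
   185.0 32 [ 518. -181.  186.] [ 534. -157.  195.] [ 522. -164.  190.]
   195.0 34 [ 519. -181.  196.] [ 535. -156.  205.] [ 524. -161.  200.]
   205.0 15 [ 519. -179.  205.] [ 533. -157.  212.] [ 522. -164.  207.]
   215.0 15 [ 515. -191.  218.] [ 535. -145.  225.] [ 521. -174.  222.]
   225.0 42 [ 508. -210.  225.] [ 530. -134.  235.] [ 519. -157.  230.]
t 3.8 pos [ 531.7 -172.2  136.6] q [-0.32  0.31  1.83  0.    1.    0.95] F [ 0.7 -0.1 -1. ] open 0.002
turn (tool) [-0.08 -0.07 -0.05] shift after turn mm [36.6 -1.1 -0.6] shift now [36.6 -1.1 -0.6]
```

Both openings agree: the real fingertips sit about 39 mm above the reported TCP z (39 mm shut, 49 mm at 80 % open), and the lateral position is right. I'll aim at a reported z of about -25, checking with the camera on the way.

```bash
python3 -m handwheel '[0,-0.001,-0.001,0,0,0,0.2, 0,0,0,0,0,0,0.2, 0.03,0,0,0,0,0,0.2, 0.03,0,0,0,0,0,0.2, 0.03,0,0,0,0,0,0.2, 0.03,0,0,0,0,0,0.2, 0.015,0,0,0,0,0,0.2,0,0,0,0,0,0,0.2]'
python3 plan.py 532 -171 -25 17.6; cat > tip.py <<'E'
from h import *
import sys
def tip(f,lo=45):
    s=sensors.get_state()['eef_pos'];im,d=snap('side',f);P=pts('side',d)
    m=(d>0)&(np.hypot(P[...,0]-s[0],P[...,1]-s[1])<62)&(P[...,2]>lo)
    print('eef',s.round(1),'lowest',np.sort(P[m][:,2])[:8].round(0))
    return im
E
python3 -c "
from tip import *
tip('side4',38)"
```

```text
t: 4.47
eef_pos: [528.5, -169.7, -3.7]
tcp_rot: [-0.106, -0.696, -0.109, 0.701]
force: [-0.4, -0.6, 0.1]
opening: 0.8
t 4.47 pos [ 528.5 -169.7   -3.7] q [-0.31  0.51  1.91  0.    0.72  0.95] F [-0.4 -0.6  0.1] open 0.8
turn (tool) [-0.08  0.38  0.27] shift after turn mm [21.3  2.3 -3. ] shift now [21.3  2.4 -3.1]
eef [ 528.5 -169.7   -3.7] lowest [39. 41. 42. 42. 44. 46. 46. 46.]
```

```bash
python3 -m handwheel '[0.01,0.001,-0.002,0,0,0,0.2, 0.008,0,0,0,0,0,0.2,0.003,0,0,0,0,0,0.2,0,0,0,0,0,0,0.2]'; python3 plan.py 532 -171 -25 17.6;python3 - <<'E'
from tip import *
im=tip('side5',20)
cv2.imwrite('pics/s5c.png',cv2.resize(im[90:190,200:320,::-1],None,fx=5,fy=5,interpolation=cv2.INTER_CUBIC))
E
```

```text
t: 4.85
eef_pos: [534.2, -171.2, -20.5]
tcp_rot: [-0.108, -0.699, -0.108, 0.699]
force: [-0.3, -0.5, 0.8]
opening: 0.801
t 4.85 pos [ 534.2 -171.2  -20.5] q [-0.31  0.54  1.91 -0.    0.69  0.95] F [-0.3 -0.5  0.8] open 0.801
turn (tool) [-0.08  0.02  0.01] shift after turn mm [ 4.5 -0.9  2. ] shift now [ 4.5 -0.8  2. ]
eef [ 534.2 -171.2  -20.5] lowest [20. 20. 21. 21. 21. 21. 21. 21.]
```

View pics/s5c.png

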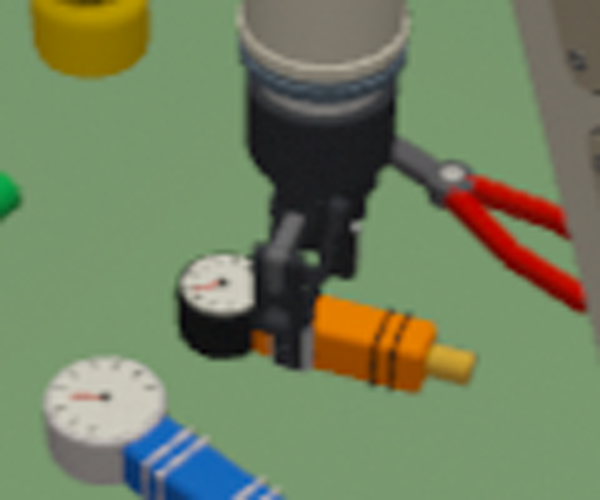

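Now the near finger is in front of the handle at crop (295,345), with the far one behind it. I'll go down 3 mm more and close.

```bash
python3 -m handwheel '[0.003,0,0,0,0,0,0.2,0,0,0,0,0,0,1,0,0,0,0,0,0,1,0,0,0,0,0,0,1,0,0,0,0,0,0,1,0,0,0,0,0,0,1,0,0,0,0,0,0,1,0,0,0,0,0,0,1]'
python3 -m handwheel '[0,0,0,0,0,0,1,-0.005,0,0,0,0,0,1,-0.02,0,0,0,0,0,1,-0.03,0,0,0,0,0,1,-0.03,0,0,0,0,0,1,-0.03,0,0,0,0,0,1,0,0,0,0,0,0,1,0,0,0,0,0,0,1]'
python3 - <<'E'
from tip import *
im=tip('side6',20)
cv2.imwrite('pics/s6c.png',cv2.resize(im[50:200,180:320,::-1],None,fx=4,fy=4,interpolation=cv2.INTER_CUBIC))
E
```

```text
t: 5.57
eef_pos: [534.7, -171.4, -22.6]
tcp_rot: [0.108, 0.699, 0.108, -0.699]
force: [-1.8, 0.5, 4.9]
opening: 0.332
t: 6.23
eef_pos: [535.5, -171.7, 93.5]
tcp_rot: [0.108, 0.7, 0.107, -0.698]
force: [-0.4, -0.1, -3.4]
opening: 0.336
eef [ 535.5 -171.7   93.5] lowest [114. 115. 115. 115. 116. 116. 117. 117.]
```

View pics/s6c.png

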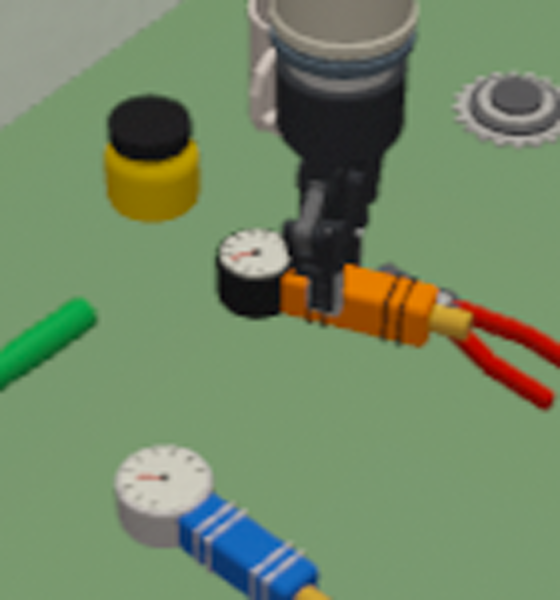

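The gauge is held level: opening 0.335, which matches the 30 mm handle, dial at crop (255,252). Next is the carry with a turn of about -20.3° in yaw.

```bash
python3 plan.py 497 199 93.5 -2.7; python3 - <<'E'
from h import *
z=np.load('pics/side6.npz');im,d=z['im'],z['d'];P=pts('side',d)
for u in (258,260,262,264,266):
    print(u,[(v,im[v,u].tolist(),int(P[v,u,1]),int(P[v,u,2])) for v in range(116,138,2)])
E
```

```text
t 6.28 pos [ 534.2 -171.2   92. ] q [-0.31  0.37  1.86  0.    0.91  0.95] F [-0.4  0.5 -3.3] open 0.331
turn (tool) [ 2.022e+01 -3.000e-02 -1.000e-02] shift after turn mm [  -1.5 -368.1   54.6] shift now [  -1.6 -364.3  -76. ]
258 [(116, [37, 37, 40], -131, 188), (118, [31, 32, 34], -129, 183), (120, [29, 30, 32], -142, 163), (122, [26, 26, 28], -144, 155), (124, [28, 29, 29], -141, 151), (126, [26, 28, 29], -144, 142), (128, [140, 72, 0], -154, 124), (130, [113, 109, 67], -260, 0), (132, [121, 153, 110], -253, 0), (134, [121, 153, 111], -247, -1), (136, [120, 153, 110], -240, -1)]
260 [(116, [26, 25, 28], -122, 200), (118, [27, 29, 29], -128, 188), (120, [29, 29, 32], -148, 159), (122, [32, 32, 33], -143, 159), (124, [31, 31, 34], -151, 144), (126, [33, 35, 37], -147, 142), (128, [96, 58, 33], -155, 126), (130, [79, 56, 25], -157, 117), (132, [115, 147, 105], -252, 4), (134, [121, 153, 110], -247, 2), (136, [120, 153, 110], -241, 1)]
262 [(116, [26, 26, 28], -127, 198), (118, [28, 28, 29], -128, 191), (120, [25, 25, 29], -132, 180), (122, [26, 27, 28], -149, 156), (124, [29, 29, 30]
[... 236 characters left out ...]
, -140, 187), (118, [64, 64, 63], -137, 184), (120, [92, 93, 91], -154, 161), (122, [91, 92, 90], -154, 154), (124, [91, 92, 90], -154, 147), (126, [99, 99, 97], -154, 140), (128, [118, 94, 80], -155, 133), (130, [144, 68, 0], -161, 120), (132, [122, 145, 102], -264, 0), (134, [121, 153, 110], -260, -3), (136, [121, 153, 110], -249, 0)]
266 [(116, [172, 85, 0], -153, 177), (118, [192, 104, 0], -158, 165), (120, [193, 107, 0], -160, 157), (122, [200, 114, 0], -161, 149), (124, [151, 79, 0], -162, 142), (126, [138, 71, 0], -162, 136), (128, [147, 71, 0], -160, 131), (130, [145, 70, 0], -160, 125), (132, [123, 124, 78], -267, 0), (134, [121, 153, 110], -258, 2), (136, [121, 153, 110], -253, 0)]
```

```bash
python3 -m handwheel '[0,0,0,5,0,0,1,0,0,0,5.1,0,0,1,0,0,0,5.1,0,0,1,0,0,0,5,0,0,1,0,-0.015,0.002,0,0,0,1,0,-0.03,0.0045,0,0,0,1,0,-0.03,0.0045,0,0,0,1,0,-0.03,0.0045,0,0,0,1]'
python3 -m handwheel '[0,-0.03,0.0045,0,0,0,1,0,-0.03,0.0045,0,0,0,1,0,-0.03,0.0045,0,0,0,1,0,-0.03,0.0045,0,0,0,1,0,-0.03,0.0045,0,0,0,1,0,-0.03,0.0045,0,0,0,1,0,-0.03,0.0045,0,0,0,1,0,-0.025,0.004,0,0,0,1]'
python3 -m handwheel '[0,-0.018,0.003,0,0,0,1,0,-0.01,0.001,0,0,0,1,0,0,0,0,0,0,1,0,0,0,0,0,0,1]'
python3 plan.py 497 199 93.5 -2.7; python3 - <<'E'
from h import *
a,_=snap('top','top7');b,_=snap('side','side7')
c=lambda i:cv2.resize(i[:,:,::-1],None,fx=4,fy=4,interpolation=cv2.INTER_CUBIC)
cv2.imwrite('pics/t7c.png',c(a[90:230,90:240]));cv2.imwrite('pics/s7c.png',c(b[150:290,110:260]))
E
```

```text
t: 6.95
eef_pos: [521.9, -64.6, 89.8]
tcp_rot: [0.017, -0.706, 0.017, 0.708]
force: [0.1, 0.3, -3.5]
opening: 0.336
t: 7.62
eef_pos: [497.5, 172.2, 90.0]
tcp_rot: [0.016, -0.706, 0.017, 0.708]
force: [0.2, 0.3, -3.2]
opening: 0.332
t: 7.95
eef_pos: [495.8, 198.4, 90.7]
tcp_rot: [0.016, -0.706, 0.017, 0.708]
force: [-1.0, -0.5, -1.6]
opening: 0.331
t 7.95 pos [495.8 198.4  90.7] q [ 0.38  0.34  1.92 -0.    0.89  1.99] F [-1.  -0.5 -1.6] open 0.331
turn (tool) [ 0.09  0.1  -0.07] shift after turn mm [-2.8 -0.6 -1.1] shift now [-2.8 -0.6 -1.1]
```

View pics/t7c.png

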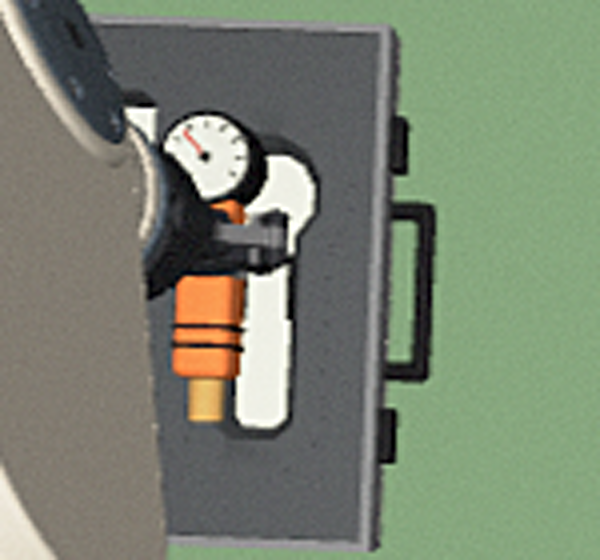

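View pics/s7c.png

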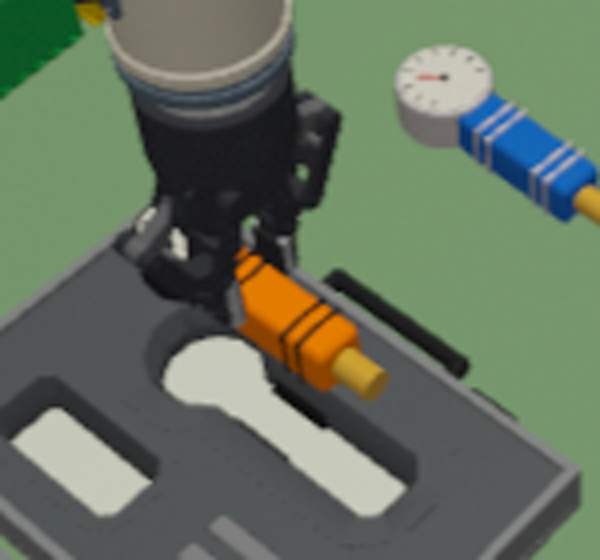

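```bash
python3 - <<'E'
from meas import *
import cv2
im=np.load('pics/top7.npz')['im'];n='top';d=np.load('pics/top7.npz')['d'];P=pts(n,d)
r,g,b=[im[...,i].astype(float) for i in range(3)]
bo=(xx>125)&(xx<160)&(yy>115)&(yy<200)
o=bo&(r>150)&(r>1.45*g)&(r>1.8*b);di=big(bo&(abs(r-g)<25)&(r>160)&(yy<142)&(xx<154)&(P[...,2]>100))
print('z handle',np.median(P[o][:,2]),'z dial',np.median(P[di][:,2]))
for zt in(143.,146.):
    v,u=np.nonzero(di);cn=outline(di)
    p=plane(n,cn,zt+2);A=np.c_[2*p,np.ones(len(p))];s=np.linalg.lstsq(A,(p**2).sum(1),rcond=None)[0]
    print(zt,'dial c',s[:2].round(1),'r',np.sqrt(s[2]+s[0]**2+s[1]**2).round(1))
    v,u=np.nonzero(o&(yy>160)); p=plane(n,np.c_[u,v],zt)
    print('  handle lower part',p.mean(0).round(1),p.min(0).round(1),p.max(0).round(1))
    # centre line of handle by rows
    q=[]
    for row in range(162,183):
        uu=np.nonzero(o[row])[0]
        if len(uu)>8:q.append(plane(n,[[(uu.min()+uu.max())/2,row]],zt)[0])
    q=np.array(q);f=np.polyfit(q[:,0],q[:,1],1);print('  line dir',np.degrees(np.arctan(f[0])).round(1),'y at x=495',np.polyval(f,495).round(1))
E
```

```text
z handle 145.9541650941037 z dial 148.82623617742593
143.0 dial c [551.4 196.5] r 19.8
  handle lower part [457.6 199.2] [431.9 181. ] [481.2 215.1]
  line dir -3.2 y at x=495 197.2
146.0 dial c [550.8 195.6] r 19.8
  handle lower part [457.3 198.3] [431.8 180.2] [480.9 214.1]
  line dir -3.2 y at x=495 196.2
```

Measured from the top view, the dial centre is at (551,195.6) mm against (550.6,197.9) for the round end, so it needs about 2 mm in +y. I'll do that and lower to just above the rim.

```bash
python3 -m handwheel '[0.01,-0.002,0,0,0,0,1,0.015,0,0,0,0,0,1,0.02,0,0,0,0,0,1,0.015,0,0,0,0,0,1,0.005,0,0,0,0,0,1,0,0,0,0,0,0,1,0,0,0,0,0,0,1]'
python3 plan.py 497 200 -4 -2.7; python3 - <<'E'
from h import *
a,_=snap('top','top8');b,_=snap('side','side8')
c=lambda i:cv2.resize(i[:,:,::-1],None,fx=4,fy=4,interpolation=cv2.INTER_CUBIC)
cv2.imwrite('pics/t8c.png',c(a[90:230,90:240]));cv2.imwrite('pics/s8c.png',c(b[150:290,110:260]))
E
```

```text
t: 8.63
eef_pos: [496.8, 200.5, 26.7]
tcp_rot: [0.017, -0.707, 0.017, 0.707]
force: [0.0, 0.4, -2.8]
opening: 0.332
t 8.63 pos [496.8 200.5  26.7] q [ 0.38  0.44  1.95 -0.    0.76  2.  ] F [ 0.   0.4 -2.8] open 0.332
turn (tool) [-0.02  0.02 -0.01] shift after turn mm [30.7  0.5 -0.2] shift now [30.7  0.5 -0.2]
```

View pics/t8c.png

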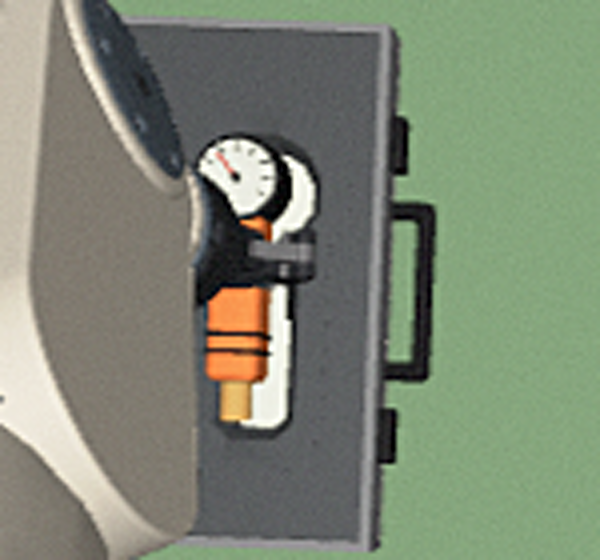

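View pics/s8c.png

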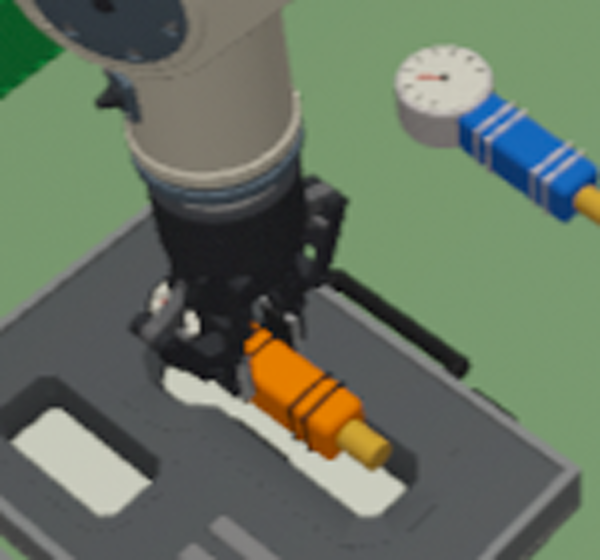

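```bash
cat > m2.py <<'E'
from meas import *
def m2(f,zu,box,rowsplit):
    z=np.load(f'pics/{f}.npz');im=z['im'];P=pts('top',z['d']);n='top'
    r,g,b=[im[...,i].astype(float) for i in range(3)]
    bo=(xx>box[0])&(xx<box[1])&(yy>box[2])&(yy<box[3])
    di=big(bo&(abs(r-g)<25)&(r>150)&(yy<rowsplit)&(P[...,2]>zu+20))
    p=plane(n,outline(di),zu+34);A=np.c_[2*p,np.ones(len(p))];s=np.linalg.lstsq(A,(p**2).sum(1),rcond=None)[0]
    o=bo&(r>1.45*g)&(r>1.8*b)&(r>185)
    print('zdial',np.median(P[di][:,2]).round(1),'zhandle',np.median(P[o][:,2]).round(1),'dial c',s[:2].round(1),'r',np.sqrt(s[2]+s[0]**2+s[1]**2).round(1))
    # top face only: left/right edges per row by bright orange
    q=[]
    for row in range(rowsplit,box[3]):
        uu=np.nonzero(o[row])[0]
        if len(uu)>=11: q.append(np.r_[plane(n,[[uu.min()-.5,row]],zu+32)[0],plane(n,[[uu.max()+.5,row]],zu+32)[0]])
    q=np.array(q);c=(q[:,:2]+q[:,2:])/2
    print('handle x',c[:,0].min().round(1),c[:,0].max().round(1),'y mid',np.median(c[:,1]).round(1),'width',np.median(q[:,1]-q[:,3]).round(1),'at x',np.median(c[:,0]).round(1))
E
python3 - <<'E'
from m2 import *
m2('top8',49,(135,162,122,196),143)
for z in(27,29):
    pass
# side: handle line
z=np.load('pics/side8.npz');im=z['im'];P=pts('side',z['d']);r,g,b=[im[...,i].astype(float) for i in range(3)]
bo=(xx>165)&(xx<215)&(yy>225)&(yy<275)
o=bo&(r>1.45*g)&(r>1.8*b)&(r>175)
v,u=np.nonzero(big(o));p=plane('side',np.c_[u,v],81);print('side topface',np.median(P[o][:,2]),p.mean(0),p.min(0),p.max(0))
c=p.mean(0);print('rect',cv2.minAreaRect(p.astype(np.float32)))
E
```

```text
zdial 85.3 zhandle 82.1 dial c [552.1 197.6] r 19.0
handle x 437.0 480.8 y mid 201.0 width 29.9 at x 461.2
side topface 80.90741541624305 [476.33974561 202.01253152] [451.73062022 189.14455575] [506.22143055 217.28438871]
rect ((478.9585876464844, 202.96339416503906), (27.727275848388672, 54.911537170410156), 88.97942352294922)
```

Residuals are 1–1.5 mm. The two cameras disagree on y (-0.7 against +3.6 mm), so I'll split the difference and lower gently while watching the force.

```bash
python3 -m handwheel '[0.004,0.001,0.0015,0,0,0,1,0.005,0,0,0,0,0,1,0.005,0,0,0,0,0,1,0.003,0,0,0,0,0,1,0,0,0,0,0,0,1]'
python3 -m handwheel '[0.003,0,0,0,0,0,1,0.003,0,0,0,0,0,1,0,0,0,0,0,0,1]'
python3 -m handwheel '[0.002,0,0,0,0,0,1,0.002,0,0,0,0,0,1,0,0,0,0,0,0,1]'; python3 plan.py 496 200 -4 -2.7
```

```text
t: 9.15
eef_pos: [494.6, 199.7, 9.0]
tcp_rot: [0.016, -0.707, 0.017, 0.707]
force: [0.5, -0.3, -3.5]
opening: 0.33
t: 9.4
eef_pos: [494.9, 199.8, 3.2]
tcp_rot: [0.016, -0.707, 0.017, 0.707]
force: [-0.6, -0.6, -1.6]
opening: 0.333
t: 9.65
eef_pos: [495.0, 199.9, -0.5]
tcp_rot: [0.016, -0.707, 0.017, 0.707]
force: [-0.2, 0.1, -3.0]
opening: 0.335
t 9.65 pos [495.  199.9  -0.5] q [0.38 0.48 1.97 0.   0.7  2.  ] F [-0.2  0.1 -3. ] open 0.335
turn (tool) [ 0.02  0.02 -0.01] shift after turn mm [ 3.5 -0.1 -1. ] shift now [ 3.5 -0.1 -1. ]
```

```bash
python3 -m handwheel '[0.001,0,0,0,0,0,1,0.001,0,0,0,0,0,1,0,0,0,0,0,0,1]'
python3 -m handwheel '[0.001,0,0,0,0,0,1,0.001,0,0,0,0,0,1,0,0,0,0,0,0,1]'
python3 - <<'E'
from m2 import *
a,_=snap('top','top9');b,_=snap('side','side9')
m2('top9',18,(135,167,122,200),147)
c=lambda i:cv2.resize(i[:,:,::-1],None,fx=4,fy=4,interpolation=cv2.INTER_CUBIC)
cv2.imwrite('pics/t9c.png',c(a[90:230,90:240]));cv2.imwrite('pics/s9c.png',c(b[150:290,110:260]))
E
```

```text
t: 9.9
eef_pos: [495.2, 199.9, -2.3]
tcp_rot: [0.017, -0.707, 0.017, 0.707]
force: [0.2, 0.8, -2.2]
opening: 0.337
t: 10.15
eef_pos: [495.3, 199.8, -4.2]
tcp_rot: [-0.016, 0.707, -0.017, -0.707]
force: [0.3, -2.5, -0.8]
opening: 0.332
zdial 54.3 zhandle 51.0 dial c [550.6 196.8] r 19.4
handle x 433.7 476.7 y mid 200.4 width 31.0 at x 455.2
```

View pics/t9c.png

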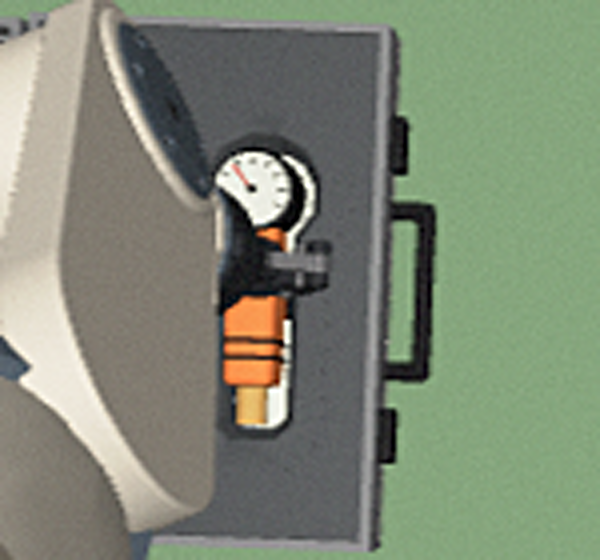

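View pics/s9c.png

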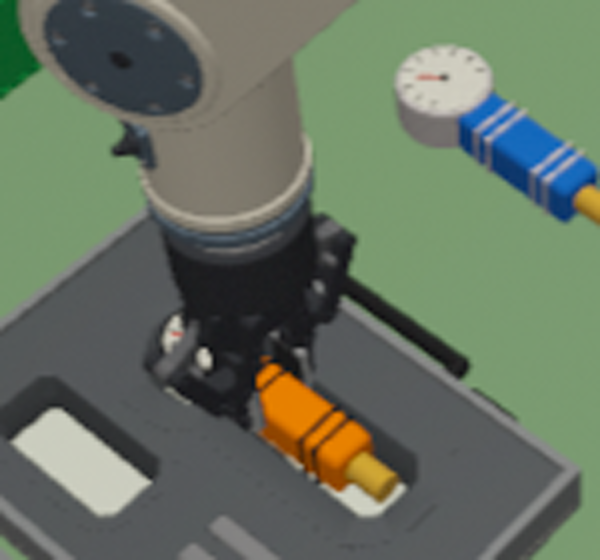

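```bash
python3 -m handwheel '[0.001,0,0,0,0,0,1,0,0,0,0,0,0,1]'
python3 -m handwheel '[0.001,0,0,0,0,0,1,0,0,0,0,0,0,1]'; python3 -m handwheel '[0.001,0,0,0,0,0,1,0,0,0,0,0,0,1]'
```

```text
t: 10.42
eef_pos: [495.3, 199.9, -5.2]
tcp_rot: [-0.017, 0.707, -0.017, -0.707]
force: [-0.1, -2.3, -0.4]
opening: 0.332
t: 10.58
eef_pos: [495.4, 200.2, -6.1]
tcp_rot: [-0.017, 0.707, -0.016, -0.707]
force: [-0.2, -0.9, 1.0]
opening: 0.332
t: 10.75
eef_pos: [495.5, 200.2, -7.1]
tcp_rot: [-0.017, 0.707, -0.016, -0.707]
force: [1.0, -0.8, 2.9]
opening: 0.338
```

```bash
python3 -m handwheel '[0.001,0,0,0,0,0,1,0,0,0,0,0,0,1]'
python3 -m handwheel '[0.001,0,0,0,0,0,1,0,0,0,0,0,0,1]'; python3 -m handwheel '[0.001,0,0,0,0,0,1,0,0,0,0,0,0,1]'
```

```text
t: 10.92
eef_pos: [495.5, 200.1, -8.0]
tcp_rot: [-0.017, 0.707, -0.016, -0.707]
force: [-0.1, -2.1, 3.9]
opening: 0.334
t: 11.08
eef_pos: [495.6, 199.8, -9.0]
tcp_rot: [-0.016, 0.707, -0.016, -0.707]
force: [0.8, -3.8, 4.3]
opening: 0.335
t: 11.25
eef_pos: [495.6, 199.6, -9.8]
tcp_rot: [-0.016, 0.707, -0.017, -0.707]
force: [0.9, -5.7, 9.4]
opening: 0.333
```

```bash
python3 -m handwheel '[0.001,0.001,0,0,0,0,1,0,0,0,0,0,0,1]'
python3 -m handwheel '[0.001,0,0,0,0,0,1,0,0,0,0,0,0,1]'
```

```text
t: 11.42
eef_pos: [495.7, 199.2, -10.4]
tcp_rot: [-0.017, 0.707, -0.016, -0.707]
force: [-2.0, -0.3, 12.7]
opening: 0.331
t: 11.58
eef_pos: [495.7, 199.2, -10.5]
tcp_rot: [-0.017, 0.707, -0.016, -0.707]
force: [-6.2, -3.3, 26.4]
opening: 0.333
```

It stops firmly at reported z=-10.5 with 26 N. I'll back off 1 mm, release and look.

```bash
python3 -m handwheel '[-0.0015,0,0,0,0,0,1,0,0,0,0,0,0,0.45,0,0,0,0,0,0,0.45,0,0,0,0,0,0,0.45,0,0,0,0,0,0,0.45]'
python3 -m handwheel '[-0.01,0,0,0,0,0,0.45,-0.02,0,0,0,0,0,0.45,-0.03,0,0,0,0,0,0.45,-0.03,0,0,0,0,0,0.45,-0.03,0,0,0,0,0,0.45,0,0,0,0,0,0,0.45]'
python3 - <<'E'
from m2 import *
a,d=snap('top','top10');b,ds=snap('side','side10')
try: m2('top10',12,(135,170,122,200),150)
except Exception as e: print(e)
c=lambda i:cv2.resize(i[:,:,::-1],None,fx=4,fy=4,interpolation=cv2.INTER_CUBIC)
cv2.imwrite('pics/t10c.png',c(a[90:230,90:240]));cv2.imwrite('pics/s10c.png',c(b[150:290,110:260]))
E
```

```text
t: 12.0
eef_pos: [495.4, 198.9, -10.5]
tcp_rot: [-0.016, 0.707, -0.016, -0.707]
force: [-0.7, -2.8, 7.9]
opening: 0.403
t: 12.5
eef_pos: [498.1, 200.4, 114.9]
tcp_rot: [-0.018, 0.709, -0.015, -0.704]
force: [1.0, -0.3, 0.6]
opening: 0.55
zdial 48.5 zhandle 45.4 dial c [550.4 197. ] r 17.6
handle x 433.9 496.5 y mid 199.7 width 28.9 at x 470.0
```

View pics/t10c.png

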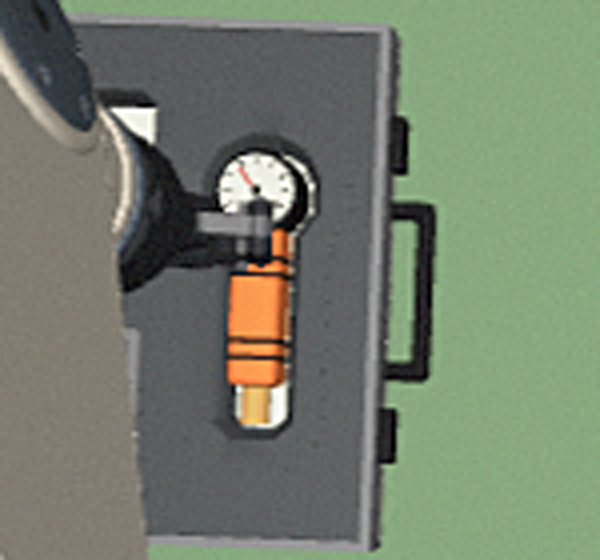

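View pics/s10c.png

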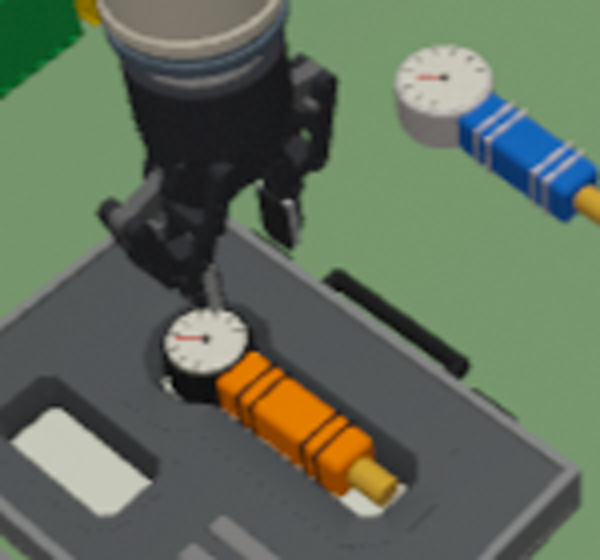

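The gauge is released and aligned: dial at (550.4,197), handle y 199.7. Its handle top reads about 9 mm above the insert against the 6 mm expected at home, so it may be about 3 mm high. I'll shut the fingers and press on mid-handle.

```bash
python3 - <<'E'
from h import *
for n,bh in(('side',None),('top',None)):
    z=np.load(f'pics/{n}10.npz');P=pts(n,z['d']);im=z['im'];r,g,b=[im[...,i].astype(float) for i in range(3)]
    o=(r>1.45*g)&(r>1.8*b)&(r>180)&(abs(P[...,0]-470)<60)&(abs(P[...,1]-200)<22)&(P[...,2]<70)
    gr=(abs(r-g)<15)&(r<110)&(abs(P[...,0]-470)<50)&(abs(P[...,1]-155)<20)&(P[...,2]<70)
    from numpy import median as md
    for lo in range(430,530,15):
        k=o&(P[...,0]>=lo)&(P[...,0]<lo+15)
        if k.sum()>5:print(n,lo,k.sum(),np.percentile(P[k][:,2],[50,75]).round(1))
    print(n,'insert',gr.sum(),md(P[gr][:,2]).round(1))
E
python3 -m handwheel '[0,0,0,0,0,0,1,0,0,0,0,0,0,1,0,0,0,0,0,0,1,0,0,0,0,0,0,1,0,0,0,0,0,0,1,0,0,0,0,0,0,1]'; python3 plan.py 495.4 199.6 6 -2.7
```

```text
side 430 73 [43.5 44.9]
side 445 36 [43.9 44.8]
side 460 73 [44.4 45.3]
side 475 66 [44.1 45.1]
side 490 50 [43.8 45.3]
side 505 53 [44.2 45.1]
side 520 10 [42.3 43.7]
side insert 652 35.1
top 430 59 [45.  46.3]
top 445 43 [45.6 46.2]
top 460 78 [45.3 46.4]
top 475 72 [46. 47.]
top 490 49 [45.1 46.6]
top 505 13 [43.4 44.5]
top 520 6 [43.4 44.1]
top insert 675 36.9
t: 13.1
eef_pos: [494.9, 198.9, 108.8]
tcp_rot: [0.016, -0.707, 0.017, 0.707]
force: [0.2, 0.2, 0.3]
opening: -0.0
t 13.1 pos [494.9 198.9 108.8] q [0.38 0.31 1.9  0.   0.93 2.  ] F [0.2 0.2 0.3] open -0.0
turn (tool) [ 0.02  0.05 -0.02] shift after turn mm [102.8  -0.8  -0.5] shift now [102.8  -0.8  -0.6]
```

Both views read 8.7 to 9 mm above the insert, about 3 mm proud, so I'll press.

```bash
python3 -m handwheel '[0.02,-0.001,0,0,0,0,1,0.03,0,0,0,0,0,1,0.025,0,0,0,0,0,1,0.01,0,0,0,0,0,1,0.005,0,0,0,0,0,1,0,0,0,0,0,0,1,0,0,0,0,0,0,1]'
python3 -m handwheel '[0.002,0,0,0,0,0,1,0.002,0,0,0,0,0,1,0,0,0,0,0,0,1]'
python3 -m handwheel '[0.002,0,0,0,0,0,1,0,0,0,0,0,0,1]'
python3 -m handwheel '[0.002,0,0,0,0,0,1,0,0,0,0,0,0,1]'
```

```text
t: 13.68
eef_pos: [495.8, 200.2, 20.0]
tcp_rot: [-0.017, 0.707, -0.016, -0.707]
force: [-0.3, 0.9, 0.6]
opening: 0.002
t: 13.93
eef_pos: [495.6, 200.1, 15.8]
tcp_rot: [-0.017, 0.707, -0.016, -0.707]
force: [-0.8, 0.1, -0.4]
opening: 0.001
t: 14.1
eef_pos: [495.2, 200.0, 13.3]
tcp_rot: [-0.017, 0.707, -0.016, -0.707]
force: [-0.0, -0.4, -0.2]
opening: -0.001
t: 14.27
eef_pos: [495.0, 199.9, 11.1]
tcp_rot: [0.017, -0.707, 0.017, 0.707]
force: [-0.6, 0.3, -0.8]
opening: 0.001
```

```bash
for i in 1; do python3 -m handwheel '[0.002,0,0,0,0,0,1,0,0,0,0,0,0,1]'; done
python3 -m handwheel '[0.0015,0,0,0,0,0,1,0,0,0,0,0,0,1]'
python3 -m handwheel '[0.0015,0,0,0,0,0,1,0,0,0,0,0,0,1]'
```

```text
t: 14.43
eef_pos: [495.0, 199.9, 9.0]
tcp_rot: [0.016, -0.707, 0.017, 0.707]
force: [-0.3, -0.7, -0.1]
opening: -0.001
t: 14.6
eef_pos: [495.0, 199.9, 7.5]
tcp_rot: [0.016, -0.707, 0.017, 0.707]
force: [-0.8, 0.2, -0.8]
opening: -0.002
t: 14.77
eef_pos: [495.1, 199.9, 6.1]
tcp_rot: [0.016, -0.707, 0.017, 0.707]
force: [0.9, -0.5, 0.7]
opening: -0.002
```

```bash
python3 -m handwheel '[0.0015,0,0,0,0,0,1,0,0,0,0,0,0,1]'
python3 -m handwheel '[0.0015,0,0,0,0,0,1,0,0,0,0,0,0,1]'
python3 -m handwheel '[0.001,0,0,0,0,0,1,0,0,0,0,0,0,1]'
```

```text
t: 14.93
eef_pos: [495.1, 199.9, 4.6]
tcp_rot: [0.017, -0.707, 0.017, 0.707]
force: [1.0, -0.2, -0.8]
opening: 0.001
t: 15.1
eef_pos: [495.0, 199.9, 3.1]
tcp_rot: [0.017, -0.707, 0.017, 0.707]
force: [0.3, 0.2, -1.1]
opening: -0.002
t: 15.27
eef_pos: [495.2, 200.0, 2.6]
tcp_rot: [0.017, -0.707, 0.017, 0.707]
force: [-0.9, -0.7, 4.6]
opening: -0.002
```

```bash
python3 -m handwheel '[0.001,0,0,0,0,0,1,0,0,0,0,0,0,1]'
python3 -m handwheel '[0.001,0,0,0,0,0,1,0,0,0,0,0,0,1]'
```

```text
t: 15.43
eef_pos: [495.2, 200.0, 2.5]
tcp_rot: [0.017, -0.707, 0.017, 0.707]
force: [-5.2, -2.3, 19.2]
opening: -0.003
t: 15.6
eef_pos: [495.2, 200.0, 2.4]
tcp_rot: [-0.017, 0.707, -0.016, -0.707]
force: [-9.4, -4.0, 31.8]
opening: 0.003
```

It is rigid at 2.5 with 32 N, well above the strips' 6–15 N, and there was no further travel. That height matches home (42.5 mm handle top with the 40 mm tip offset). I'll retreat clear and check.

```bash
python3 -m handwheel '[-0.01,0,0,0,0,0,1,-0.03,0,0,0,0,0,1,-0.035,0,0,0,0,0,1,-0.04,0,0,0,0,0,1,0,0.035,0,0,0,0,1,0,0.04,0,0,0,0,1,0,0.04,0,0,0,0,1,0,0.04,0,0,0,0,1]'
python3 -m handwheel '[0,0.04,0,0,0,0,1,0,0.04,0,0,0,0,1,0,0.04,0,0,0,0,1,0,0.04,0,0,0,0,1,0,0,0,0,0,0,1,0,0,0,0,0,0,1]'
python3 - <<'E'
from m2 import *
a,d=snap('top','top11');b,ds=snap('side','side11')
m2('top11',10.5,(135,175,122,200),152)
for n in('side','top'):
    z=np.load(f'pics/{n}11.npz');P=pts(n,z['d']);im=z['im'];r,g,b_=[im[...,i].astype(float) for i in range(3)]
    o=(r>1.45*g)&(r>1.8*b_)&(r>180)&(abs(P[...,0]-480)<60)&(abs(P[...,1]-200)<22)&(P[...,2]<70)
    gr=(abs(r-g)<15)&(r<110)&(abs(P[...,0]-470)<50)&(abs(P[...,1]-155)<12)&(P[...,2]<70)
    fl=(abs(r-g)<25)&(r>170)&(abs(P[...,0]-530)<20)&(abs(P[...,1]-245)<30)
    print(n,'handle',[(lo,np.median(P[k][:,2]).round(1)) for lo in range(430,530,15) for k in [o&(P[...,0]>=lo)&(P[...,0]<lo+15)] if k.sum()>5],'insert',np.median(P[gr][:,2]).round(1),'rect slot floor',np.median(P[fl][:,2]).round(1))
meas('top',a,(140,180,122,190),42.5)
c=lambda i:cv2.resize(i[:,:,::-1],None,fx=4,fy=4,interpolation=cv2.INTER_CUBIC)
cv2.imwrite('pics/t11c.png',c(a[90:230,90:240]));cv2.imwrite('pics/s11.png',b[:,:,::-1])
E
```

```text
t: 16.27
eef_pos: [487.7, 43.8, 115.7]
tcp_rot: [-0.016, 0.707, -0.016, -0.707]
force: [1.2, -0.5, 0.4]
opening: -0.001
t: 16.77
eef_pos: [480.2, -116.7, 115.3]
tcp_rot: [-0.018, 0.707, -0.018, -0.707]
force: [-0.6, 0.3, -0.2]
opening: 0.003
zdial 45.9 zhandle 42.9 dial c [548.9 197. ] r 20.9
handle x 434.0 513.6 y mid 198.9 width 28.9 at x 476.2
side handle [(430, np.float64(41.0)), (445, np.float64(41.7)), (460, np.float64(40.9)), (475, np.float64(40.8)), (490, np.float64(40.9)), (505, np.float64(40.9)), (520, np.float64(39.7))] insert 35.1 rect slot floor 9.8
top handle [(430, np.float64(42.4)), (445, np.float64(42.8)), (460, np.float64(43.0)), (475, np.float64(42.8)), (490, np.float64(42.9)), (505, np.float64(42.8)), (520, np.float64(43.6))] insert 36.7 rect slot floor 39.3
top handle 504 [479.3 198. ] dir -2.9 ext -47.7 45.9 -18.1 16.3 | dial 239 [548.4 196.8] dist 69.1 dir -1.0
   mid from dial [493.4 197.7] from handle [495.3 197.7]
```

View pics/t11c.png

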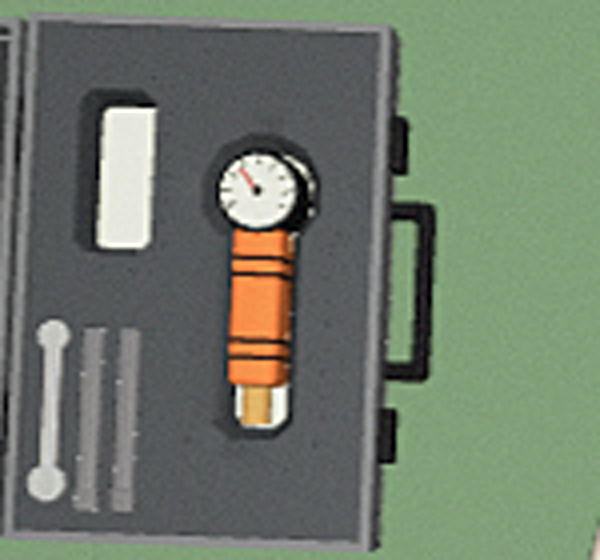

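View pics/s11.png

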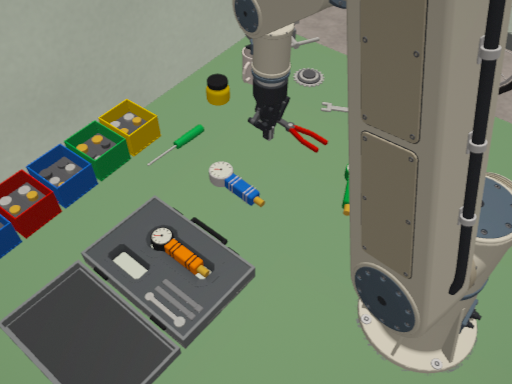

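The top crop shows the gauge in the cutout with its dial up over the round end (258,190). The handle top is now 6 mm above the insert in both views, against 6 expected, so it is home. The blue gauge (235,185) and the pliers (300,135) are where they were, and the arm is clear.

```bash
python3 -c "
from h import *
print(order.sign_off())"
```

```text
the job is handed in; nothing more can be done
None
```

The orange gauge is in its keyhole cutout, dial up over the round end and pressed home. I signed the job off at about 17 s; sign-off gives no verdict.

**What happened:**
- **First grasp:** it missed. The real fingertips sit about 39–40 mm higher than the reported TCP z. I measured that in the depth images, corrected for it, and the second grasp held.
- **Insertion:** pushing in with the gauge still gripped stopped about 3 mm short, at about 26 N. I released it, shut the fingers and pressed on mid-handle. It stopped moving at about 32 N, against the 6–15 N the strips need.

**Last checks:**
- **Height:** the handle top is about 6 mm above the insert in both cameras, which matches fully home. It is level along the handle to within about 1 mm.
- **Position and direction:** the handle runs at -2.9° against -2.7° for the cutout. The middle is about 2–4 mm from the cutout's place.
- **Other things:** the blue gauge and the pliers look unmoved in the pictures; I did not measure them again. The arm is clear of everything.

**Disagreements:** while lowering, the two cameras differed by about 4 mm on the gauge's y position, so I split the difference. In the final check, the head-to-handle direction read -1.0° and the handle axis -2.9°. Both are well inside the limits.

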